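Seat a test-cell end block against the jig fence and hold it

ROBOT

A 7-joint arm with a two-finger parallel gripper is mounted at the origin on the work surface. World frame = base frame: x ahead of the robot, y to its left, z up, the work surface at z = 0. Lengths are in m, angles in rad, forces in N, time in s.
With the tool pointing down it reaches from about 0.4 to 0.875 m from the base axis. Payload 19.3 kg.
Tool frame: the origin (TCP) lies at the very end of the fingers, on their centre line; the grasp point (between the pads) lies 19 mm behind it; z points along the fingers, y is the line along which they close (so a half turn about z gives the same grasp; the last joint's range is limited). The gripper opens to 85 mm and grips with 20 to 120 N. Pads are 22 mm wide; open, the fingers measure 114 mm over their backs; the gripper's body (76 mm by 85 mm) begins 54 mm behind the grasp point. The pads swing forward as they close: fully open they stand 13 mm farther back than shut.
Start: joints at [1.048, 0.521, -0.036, 1.599, 0.021, 1.021, -0.113], TCP at [0.273, -0.562, 0.231] pointing down, gripper open.
Joint ranges: [-2.91, 2.91], [-0.3, 2.13], [-1.5, 1.42], [0.17, 2.43], [-1.26, 4.41], [0.16, 1.93], [-2.52, 2.52]. Speed limits (rad/s): [1.89, 1.89, 2.39, 2.39, 3.01, 3.01, 3.01].

INTERFACE

Orientations are given as [roll, pitch, yaw] about the fixed x, y, z axes, in that order (R = Rz(yaw) Ry(pitch) Rx(roll)).
In Python, from workcell import bot gives the robot as it stands.
- The arm moves only by the shell command python3 -m crank 'ROWS' [FORCE]. ROWS is a JSON object of lists of equal length, an entry for each row: "travel": the shift along the world's x, y, z in cm, a list of three; "turn": the turn, a rotation vector about the world's x, y, z in degrees, a list of three; "gripper": the closure, from 0 (fully open) to 1 (shut). A call has exactly 5 rows; each row is the pose to reach, as a shift and turn from the pose commanded when the call began; what a row does not reach only later rows make up. A row lasts 1/10 s, in which the tool goes at most 50 mm and 8.59 degrees, less where a joint would pass 70% of its speed; a pose out of reach is approached as far as the arm can. A call with a gripper value outside its range is refused whole. The fingers move at their own pace and stop on an object; FORCE is the grip in N (left out, the last holds). Time passes only in rows, so rows that repeat a pose let the fingers close, or fill a call up. It gives the time, the measured TCP pose, the force, the opening and the grip force at its end, in the units of the state.
- bot.observe(): the state, without advancing time (a new reading comes with each control period).
- bot.grab_frame(name): name is "scene" or "top"; returns a dict with "pixels" (384x512x3 uint8, red, green, blue), "fx", "fy", "cx", "cy" (pixels), "extrinsics" (4x4, takes a point from world to camera coordinates). Camera axes: x right, y down, z forward; pixel columns grow to the right and rows downward; lengths in m; the calibration is good to about 2 mm. A picture is of the moment at which its call begins. There is no depth.
- bot.job_done(): hands the job in; it is judged then, once.
The state is a dict: "clock": time; "qpos": joint angles; "qd": joint speeds; "joint_efforts": joint torques, N m; "position": TCP position; "tool_rot": TCP orientation; "force": force on the tool from outside, world axes, zero at the start; "moment": the same for the moment, N m; "grip_width": finger opening in m; "finger_force": force on a finger pad.
Only numpy, scipy, OpenCV 4.12 (cv2) and the standard library are available. Lean on these libraries where they do the work, as an engineer would, in place of code of your own. Each camera call takes 0.05 s, during which the arm holds its last target. There are 200 camera calls.

TASK

On the jig, turn the black knob behind the fence clockwise (seen from above) until it clicks past its detent, so that the steel gate tongue withdraws from in front of the fence. Then push the stepped aluminium end block up flush against the fence and, with one diagonal push, press it firmly against the fence and down on the bed at the same time. Finish while still holding that push, and leave the other things on the bench where they are.

Things in the scene. Friction and masses are not known exactly. Their poses are not given: they have to be found in the camera images.
- bed: Flat grey jig bed of slick polymer (friction about 0.2), fixed; 10 mm thick, its top 16 mm above the bench. Origin on its underside (6 mm above the bench), z up; plate spans x -120..120, y -125..165 mm. Bed, fence and knob are placed together and share one yaw: +x along the fence, +y from the loading area towards the fence.
- fence: Fixed aluminium fence bar across the bed, 220 mm long, 12 mm thick, top 40 mm above the bed. Origin: on the bed's top, in the middle of the fence's contact face; x along the fence, +y into the fence (the block comes from -y). A slot 18 mm high at its foot, from x = -85 to 15 mm, lets the gate tongue through.
- gate (a joint): Knob angle, rad, growing clockwise seen from above; starts at 0, tongue 30 mm out of the fence face, stopping the block. Over-centre spring: about 0.12 N m to turn, hump at 0.6; let go before it, the knob springs back to 0; past it, it snaps on to its end stop at 1.2 and stays, tongue behind the face. Past its click above 1.0.
- knob_grip (a point): Grip point on the knob's vertical axis, 45 mm behind the fence face at fence x = 0, 66 mm above the bed; turns with the knob, a black bar 13 mm wide, 46 mm long, 50 to 76 mm above the bed. At 0 the bar lies along bed y: grip it closing along bed x. Nothing near it is above 40 mm. Steel tongue below: 14 mm wide, 5 to 13 mm above the bed, reaching 75 mm along -y of the point.
- block: Loose stepped aluminium block, 0.34 to 0.52 kg, lying on the bed. Origin: centre of underside; +y front face goes to the fence (then 30 mm from origin). Base 100 (x) x 60 (y) x 16 mm high; taller front part y -2..30, 36 mm high, bolt heads 4 mm more; open ledge y -30..-2 at 16 mm. Copper tab out 25 mm at +x end. Starts turned up to 0.3 rad, front over 50 mm off the fence.
- ledge (a point): Inner corner of the block's step, at mid length (block x 0, y -2, z 16 mm): where the ledge meets the upright 20 mm riser. Pushing here with closed fingertips to block +y and down presses on both faces. Axes as the block's.
- wrench: Bystander: steel wrench lying on the bench. Leave alone.
- tool_cup: Bystander: cream square tool holder 60 mm wide, 120 mm high with its pens. Leave alone.
- stack: Bystander: assembled test cell, 90 x 90 x 93 mm. Leave alone.
- jar: Bystander: small jar, 50 mm across, 60 mm high. Leave alone.
There are look-alikes about, which are no part of the job. Several things have the shape of the block; the one meant has the colours described above.

How it is judged:
By the outcome, as a careful person would: the job done as asked, in the order asked, and still so for the second after the job is handed in, while the arm keeps its last pose, push and grip.
It also fails if it takes over 54 s, if anything falls off the work surface, if the arm or the gripper's body presses on something with over 40 N, if the wrist force passes 120 N, or if a joint passes its speed limit or range.

## Working session

There is one attempt and no reset: what is moved stays moved. The work goes in short steps, Python scripts to look and compute and a shell command to move; the robot and the scene stay as the last step left them, time stands still between calls to the robot, and variables do not carry over. Pictures are saved under pics/ and viewed, at most 10 in all, crops included, and the job is handed in when it is done.

```bash
mkdir -p pics && cat > h.py <<'E'
import numpy as np, cv2, json
from workcell import bot
def snap(name,fn):
    f=bot.grab_frame(name); im=cv2.cvtColor(np.array(f["pixels"],np.uint8),cv2.COLOR_RGB2BGR)
    cv2.imwrite("pics/"+fn+".png",im)
    json.dump({k:(np.array(f[k]).tolist()) for k in("fx","fy","cx","cy","extrinsics")},open(fn+".json","w"))
    return im
def cal(fn): return json.load(open(fn+".json"))
def proj(fn,P):
    c=cal(fn);E=np.array(c["extrinsics"]);p=E[:3,:3]@np.array(P,float)+E[:3,3]
    return np.array([c["fx"]*p[0]/p[2]+c["cx"],c["fy"]*p[1]/p[2]+c["cy"]])
def ray(fn,uv):
    c=cal(fn);E=np.array(c["extrinsics"]);R=E[:3,:3]
    d=R.T@np.array([(uv[0]-c["cx"])/c["fx"],(uv[1]-c["cy"])/c["fy"],1.]);o=-R.T@E[:3,3]
    return o,d/np.linalg.norm(d)
def onz(fn,uv,z):
    o,d=ray(fn,uv);return o+d*(z-o[2])/d[2]
def tri(obs):
    A=np.zeros((3,3));b=np.zeros(3)
    for fn,uv in obs:
        o,d=ray(fn,uv);M=np.eye(3)-np.outer(d,d);A+=M;b+=M@o
    p=np.linalg.solve(A,b);return p,[np.round(proj(fn,p)-uv,1).tolist() for fn,uv in obs]
E
python3 - <<'E'
from h import *
a=snap("scene","s0");b=snap("top","t0")
for n,i in(("s0",a),("t0",b)): cv2.imwrite(f"pics/{n}x.png",cv2.resize(i,(800,600),interpolation=cv2.INTER_CUBIC))
for n in("s0","t0"):
    print(n,np.round(ray(n,(256,192)),3).tolist(),cal(n)["fx"])
s=bot.observe();print(s)
E
```

```text
s0 [[1.217, -0.929, 0.905], [-0.464, 0.676, -0.573]] 485.24988464316647
t0 [[0.433, 0.021, 1.457], [0.044, -0.026, -0.999]] 409.7847819207401
{'clock': 0.1, 'qpos': array([ 1.04784985,  0.52195981, -0.03635526,  1.59992656,  0.02117237,
        1.02112954, -0.11280102]), 'qd': array([ 0.00172146, -0.0020475 , -0.00178854,  0.00065924, -0.00213486,
        0.00108724, -0.00083918]), 'joint_efforts': array([ 5.94266152e-03, -9.28482771e+01,  1.98531076e+00, -3.70529330e+01,
        1.82189432e-02,  5.39068918e-03, -3.23367658e-05]), 'position': array([ 0.2732566 , -0.56176302,  0.23078836]), 'tool_rot': array([-3.14055333e+00,  3.60137543e-05,  4.52743733e-01]), 'force': array([ 0.06363073, -0.20967112,  1.1919932 ]), 'moment': array([ 0.0419495 , -0.04158802, -0.00361687]), 'finger_force': 0.0, 'grip_width': 0.08494784946213813}
```

View pics/s0x.png

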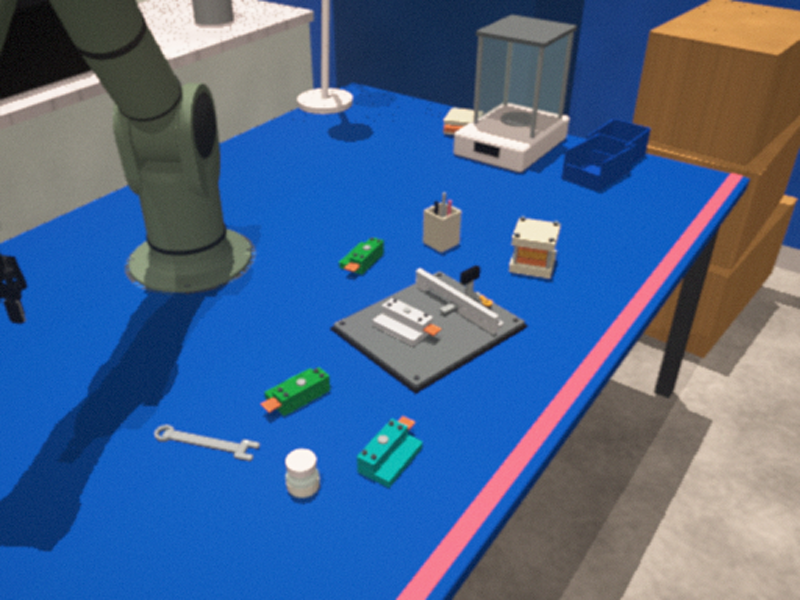

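View pics/t0x.png

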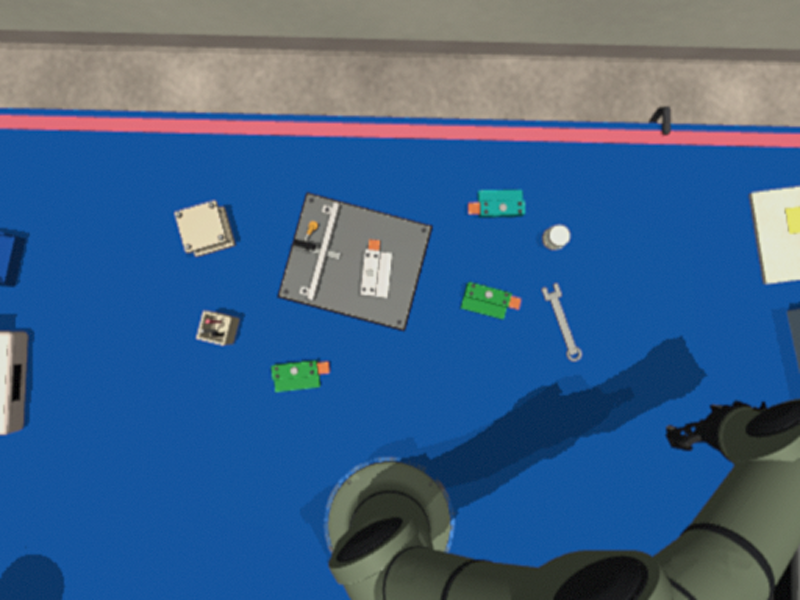

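The top view shows the jig at (355,262) and the base at (390,520). The candidates shaped like the block are:
- green at (490,300)
- green at (297,376)
- teal at (502,203)
- silver on the bed at (375,272)

The silver one with the copper tab fits the "aluminium" description. I'll confirm it in enlarged crops.

```bash
cat >> h.py <<'E'
def crop(fn,out,x0,y0,w,h,k):
    i=cv2.imread("pics/"+fn+".png")[y0:y0+h,x0:x0+w]
    i=cv2.resize(i,None,fx=k,fy=k,interpolation=cv2.INTER_CUBIC)
    for x in range((x0+9)//10*10,x0+w,10):
        cv2.line(i,(int((x-x0+.5)*k),0),(int((x-x0+.5)*k),6),(0,255,255),1);cv2.putText(i,str(x),(int((x-x0+.5)*k),16),0,.35,(0,255,255),1)
    for y in range((y0+9)//10*10,y0+h,10):
        cv2.line(i,(0,int((y-y0+.5)*k)),(6,int((y-y0+.5)*k)),(0,255,255),1);cv2.putText(i,str(y),(8,int((y-y0+.5)*k)+4),0,.35,(0,255,255),1)
    cv2.imwrite("pics/"+out+".png",i)
E
python3 - <<'E'
from h import *
crop("t0","t0c",172,116,112,100,6)
crop("s0","s0c",208,162,132,92,6)
E
```

```text
(no output)
```

View pics/t0c.png

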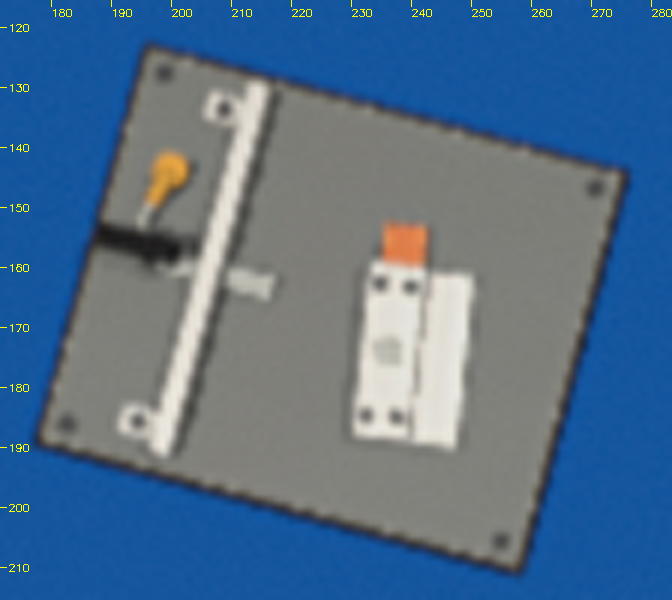

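View pics/s0c.png

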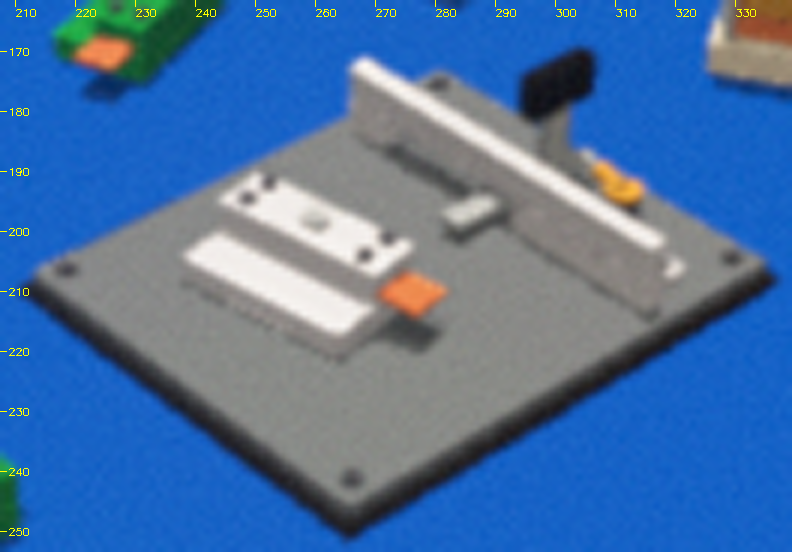

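The crops show the silver block with copper tab, top crop (410,350), on the bed. The knob bar is black at (139,243) and the tongue at (250,283). I'll fit the jig and block poses from corners in both views, leaving the heights free as a check.

```bash
cat > fit.py <<'E'
from h import *
from scipy.optimize import least_squares
T=lambda c:np.array([(c[0]+.5)/6-.5+172,(c[1]+.5)/6-.5+116])
S=lambda c:np.array([(c[0]+.5)/6-.5+208,(c[1]+.5)/6-.5+162])
def W(p,l):
    c,s=np.cos(p[2]),np.sin(p[2]);return np.array([p[0]+c*l[0]-s*l[1],p[1]+s*l[0]+c*l[1],l[2]+p[3]])
def fit(obs,name):
    f=lambda p:np.concatenate([proj(fn,W(p,np.array(l)/1000.))-uv for fn,uv,l in obs])
    r=least_squares(f,[.6,.1,0,.016],loss="soft_l1",x_scale=[.1,.1,.1,.01]);print(name,np.round(r.x,4),np.round(r.fun,1).reshape(-1,2).tolist());return r.x
C={(120,165):((148,44),(765,265)),(120,-125):((627,171),(350,508)),(-120,-125):((521,573),(35,272)),(-120,165):((39,445),(440,70))}
o=[]
for (x,y),(t,s) in C.items(): o+=[("t0",T(t),(x,y,0)),("s0",S(s),(x,y,0))]
J=fit(o,"bed top")
B=[("t0",T(c),l) for c,l in[((371,262),(50,30,36)),((352,437),(-50,30,36)),((473,275),(50,-30,16)),((457,448),(-50,-30,16)),((428,265),(50,-2,36)),((411,442),(-50,-2,36))]]
B+=[("s0",S(c),l) for c,l in[((258,170),(-50,30,36)),((413,243),(50,30,36)),((380,276),(50,-2,36)),((220,197),(-50,-2,36)),((183,257),(-50,-30,16)),((340,333),(50,-30,16))]]
b=fit(B,"block")
def loc(P):
    c,s=np.cos(J[2]),np.sin(J[2]);d=P-np.array([J[0],J[1],J[3]]);return np.round([(c*d[0]+s*d[1])*1e3,(-s*d[0]+c*d[1])*1e3,d[2]*1e3],1)
for n,t,s in[("knob bar centre",(139,243),(558,82)),("fence top +x face corner",(272,88),(662,245)),("fence top -x face corner",(175,455),(350,71)),]:
    p,e=tri([("t0",T(t)),("s0",S(s))]);print(n,np.round(p,4),loc(p),e)
print("block in bed",loc(np.array([b[0],b[1],b[3]])),b[2]-J[2])
E
python3 fit.py
```

```text
bed top [ 0.5809  0.0684 -0.2395  0.0171] [[0.0, 0.4], [0.2, -0.6], [-0.7, 0.2], [-0.4, 0.2], [-0.3, -1.2], [-1.0, 0.2], [0.2, -1.1], [-0.2, 0.0]]
block [ 0.5556  0.0396 -0.0727  0.0183] [[-0.3, -0.3], [0.1, -0.6], [-0.0, -0.1], [-0.0, -0.5], [-0.6, 0.1], [-0.5, -0.5], [-0.2, 0.2], [0.1, 0.1], [-1.0, -0.4], [-0.5, 0.3], [-0.2, -0.2], [-0.3, 0.1]]
knob bar centre [0.6118 0.1948 0.0826] [1.000e-01 1.301e+02 6.550e+01] [[-0.1, -0.2], [-0.3, 0.0]]
fence top +x face corner [0.7087 0.1259 0.0594] [110.5  86.1  42.3] [[-0.7, -1.0], [-1.4, 0.2]]
fence top -x face corner [0.4951 0.1749 0.0566] [-108.6   83.1   39.6] [[-0.3, -0.4], [-0.6, 0.1]]
block in bed [-17.7 -34.    1.2] 0.1667397105250653
```

The measurements agree with the text: bed top at 17 mm, knob 45 mm behind the fence at bed x≈0, z 0.082. The knob grip is at (0.612, 0.195, 0.082) and the tool yaw for it is 1.331. Now I'll move there.

```bash
python3 -m crank '{"travel":[[2,4.5,0],[4,9,0],[6,13.5,0],[8,18,0],[10,22.5,0]],"turn":[[0,0,8],[0,0,16],[0,0,24],[0,0,32],[0,0,40]],"gripper":[0,0,0,0,0]}' 40
python3 -m crank '{"travel":[[2,4.5,0],[4,9,0],[6,13.5,0],[8,18,0],[10,22.5,0]],"turn":[[0,0,5],[0,0,10],[0,0,10],[0,0,10],[0,0,10]],"gripper":[0,0,0,0,0]}'
python3 -m crank '{"travel":[[2,4.5,0],[4,9,0],[6,13.5,0],[8,18,0],[10,22.5,0]],"turn":[[0,0,0],[0,0,0],[0,0,0],[0,0,0],[0,0,0]],"gripper":[0,0,0,0,0]}'
```

```text
clock: 0.6
position: [0.3737, -0.3351, 0.2313]
tool_rot: [-3.142, 0.0, 1.157]
force: [2.6, -0.7, 0.2]
grip_width: 0.0851
finger_force: 0.0
clock: 1.1
position: [0.4737, -0.1102, 0.2313]
tool_rot: [-3.142, 0.0, 1.325]
force: [0.9, -1.2, -0.7]
grip_width: 0.0852
finger_force: 0.0
clock: 1.6
position: [0.5738, 0.1148, 0.2311]
tool_rot: [-3.141, 0.0, 1.325]
force: [1.2, -1.5, 0.4]
grip_width: 0.0849
finger_force: 0.0
```

```bash
python3 -m crank '{"travel":[[2,4,0],[3.8,8,0],[3.8,8,-4],[3.8,8,-8],[3.8,8,-11]],"turn":[[0,0,0.3],[0,0,0.3],[0,0,0.3],[0,0,0.3],[0,0,0.3]],"gripper":[0,0,0,0,0]}'
python3 - <<'E'
from h import *
snap("top","t1");snap("scene","s1")
crop("t1","a",172,125,60,60,6);crop("s1","b",270,120,60,90,6)
a=cv2.imread("pics/a.png");b=cv2.imread("pics/b.png");a=cv2.copyMakeBorder(a,0,540-a.shape[0],0,0,0)
cv2.imwrite("pics/v1.png",np.hstack([a,b]))
E
```

```text
clock: 2.1
position: [0.6104, 0.1929, 0.1186]
tool_rot: [-3.14, 0.001, 1.331]
force: [-0.3, -0.1, 0.1]
grip_width: 0.0853
finger_force: 0.0
```

View pics/v1.png

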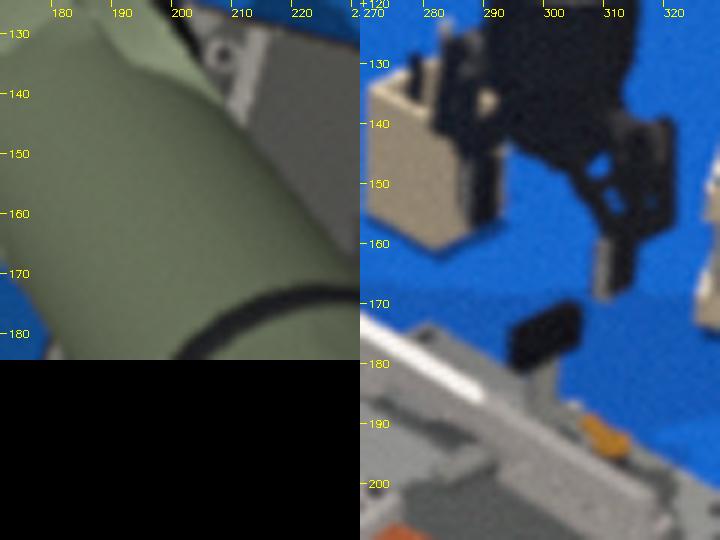

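The scene view (right) shows the open fingers above and on either side of the black bar at (303,177). The arm hides it in the top view (left). Next I go down and close.

```bash
python3 -m crank '{"travel":[[0,0,-3],[0,0,-5.6],[0,0,-5.6],[0,0,-5.6],[0,0,-5.6]],"turn":[[0,0,0],[0,0,0],[0,0,0],[0,0,0],[0,0,0]],"gripper":[0,0,0.3,0.6,1]}' 40
python3 -m crank '{"travel":[[0,0,0],[0,0,0],[0,0,0],[0,0,0],[0,0,0]],"turn":[[0,0,0],[0,0,0],[0,0,0],[0,0,0],[0,0,0]],"gripper":[1,1,1,1,1]}'
```

```text
clock: 2.7
position: [0.6124, 0.1934, 0.0675]
tool_rot: [3.14, -0.001, 1.33]
force: [-0.4, 0.8, -0.6]
grip_width: 0.044
finger_force: 0.0
clock: 3.2
position: [0.6105, 0.1935, 0.0664]
tool_rot: [-3.14, 0.0, 1.331]
force: [-11.7, -0.3, 14.1]
grip_width: 0.0127
finger_force: 39.3
```

```bash
python3 -m crank '{"travel":[[0,0,0],[0,0,0],[0,0,0],[0,0,0],[0,0,0]],"turn":[[0,0,-7],[0,0,-14],[0,0,-21],[0,0,-28],[0,0,-35]],"gripper":[1,1,1,1,1]}' 60
python3 -m crank '{"travel":[[0,0,0],[0,0,0],[0,0,0],[0,0,0],[0,0,0]],"turn":[[0,0,-7],[0,0,-14],[0,0,-21],[0,0,-28],[0,0,-33]],"gripper":[1,1,1,1,1]}'
python3 -c "
from h import *
s=bot.observe();print(s['force'],s['moment'],s['qpos'])"
```

```text
clock: 3.7
position: [0.6092, 0.1944, 0.0664]
tool_rot: [-3.139, 0.002, 0.716]
force: [-22.2, 3.4, 20.6]
grip_width: 0.012
finger_force: 63.4
clock: 4.2
position: [0.6085, 0.1957, 0.0664]
tool_rot: [-3.139, 0.004, 0.141]
force: [-24.7, 7.8, 22.0]
grip_width: 0.0118
finger_force: 63.5
[-24.66807068   7.81443874  22.00154157] [ 1.81152094  4.87056198 -0.0618197 ] [-0.35112286  0.74475878 -0.07731222  1.67011325  0.07277515  0.73269873
 -1.8920601 ]
```

```bash
python3 -m crank '{"travel":[[-0.3,0.1,0],[-0.3,0.1,0],[-0.3,0.1,0],[-0.3,0.1,0.2],[-0.3,0.1,0.4]],"turn":[[0,0,0],[0,0,0],[0,0,0],[0,0,0],[0,0,0]],"gripper":[0.9,0.7,0.5,0.4,0.4]}' 40
python3 -m crank '{"travel":[[0,0,0],[0,0,2],[0,0,6],[0,0,10],[0,0,12]],"turn":[[0,0,0],[0,0,0],[0,0,0],[0,0,0],[0,0,0]],"gripper":[0.4,0.4,0.4,0.4,0.4]}'
```

```text
clock: 4.7
position: [0.6085, 0.1936, 0.0694]
tool_rot: [3.142, 0.0, 0.144]
force: [0.6, 0.8, 0.1]
grip_width: 0.0513
finger_force: 0.0
clock: 5.2
position: [0.6094, 0.1942, 0.1927]
tool_rot: [-3.141, -0.003, 0.144]
force: [1.0, -0.0, 0.0]
grip_width: 0.0508
finger_force: 0.0
```

```bash
python3 -m crank '{"travel":[[-1.2,-3.5,0],[-2.4,-7,0],[-3.6,-10.5,0],[-4.8,-14,0],[-5.7,-17.6,0]],"turn":[[0,0,8],[0,0,16],[0,0,24],[0,0,32],[0,0,40]],"gripper":[1,1,1,1,1]}' 40
python3 -m crank '{"travel":[[0,0,0],[0,0,-1],[0,0,-3],[0,0,-6],[0,0,-9]],"turn":[[0,0,8],[0,0,16],[0,0,24],[0,0,28],[0,0,28]],"gripper":[1,1,1,1,1]}'
python3 - <<'E'
from h import *
snap("scene","s2")
crop("s2","v2",208,140,132,92,6)
print(np.round(bot.observe()["position"],4),bot.observe()["grip_width"])
E
```

```text
clock: 5.7
position: [0.5506, 0.0167, 0.1894]
tool_rot: [3.141, -0.0, 0.848]
force: [0.7, 0.5, -0.8]
grip_width: -0.0001
finger_force: 0.0
clock: 6.2
position: [0.5516, 0.0177, 0.0986]
tool_rot: [3.141, -0.001, 1.333]
force: [1.0, -0.0, -0.6]
grip_width: -0.0
finger_force: 0.0
[0.5493 0.0175 0.0942] -0.00018655195989072232
```

View pics/v2.png

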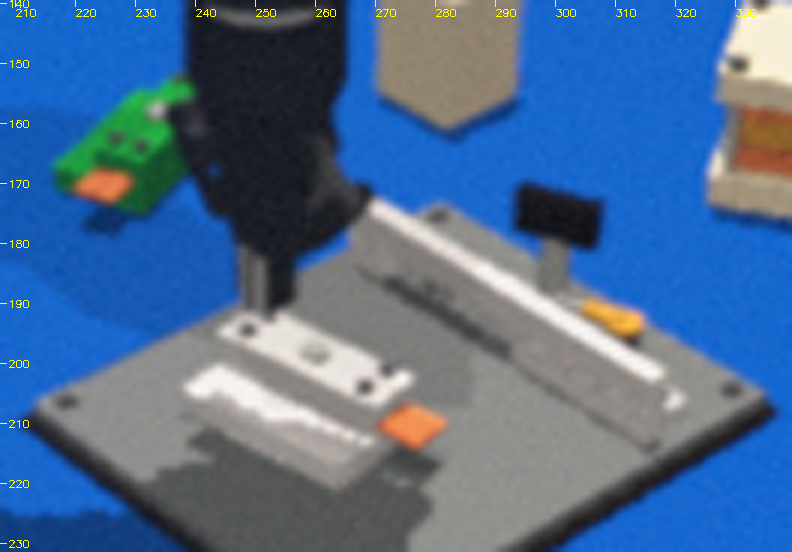

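The scene crop shows the tongue gone from the slot (previously at (470,215)), the bar turned to lie nearly along the fence, and the block unmoved. I'll check the tip's projection against what I see at about (251,191), to catch any camera bias before the descent.

```bash
python3 - <<'E'
from h import *
p=bot.observe()["position"]
for d in([0,0,0],[.01,0,0],[0,.01,0],[0,0,.01]): print(proj("s2",p+np.array(d)))
E
```

```text
[250.98386377 192.37034158]
[253.80069036 193.5059893 ]
[252.95145997 190.76746098]
[250.98130131 189.54625942]
```

```bash
python3 -m crank '{"travel":[[0,0,-3],[0,0,-5],[0,0,-6],[0,0,-6],[0,0,-6]],"turn":[[0,0,0],[0,0,0],[0,0,0],[0,0,0],[0,0,0]],"gripper":[1,1,1,1,1]}'
python3 - <<'E'
from h import *
for i in range(3):
    snap("scene","s3");s=bot.observe();print(np.round(s["position"],4),np.round(s["force"],1))
E
```

```text
clock: 6.75
position: [0.5519, 0.018, 0.0403]
tool_rot: [3.141, -0.0, 1.331]
force: [0.5, -0.3, -0.5]
grip_width: -0.0001
finger_force: 0.0
[0.5521 0.018  0.0405] [0.8 0.3 0.4]
[0.552  0.018  0.0405] [-0.1  0.4  0.4]
[0.552  0.0179 0.0404] [-0.6 -0.   0.4]
```

```bash
python3 -m crank '{"travel":[[0.1,0.4,-0.3],[0.25,1,-0.3],[0.4,1.6,-0.3],[0.55,2.2,-0.3],[0.7,2.9,-0.3]],"turn":[[0,0,0],[0,0,0],[0,0,0],[0,0,0],[0,0,0]],"gripper":[1,1,1,1,1]}'
python3 -m crank '{"travel":[[0.15,0.6,0],[0.3,1.2,0],[0.45,1.8,0],[0.6,2.4,0],[0.75,3,0]],"turn":[[0,0,0],[0,0,0],[0,0,0],[0,0,0],[0,0,0]],"gripper":[1,1,1,1,1]}'
python3 - <<'E'
from h import *
snap("scene","s4");crop("s4","v4",208,140,132,92,6)
E
```

```text
clock: 7.4
position: [0.5585, 0.0475, 0.0363]
tool_rot: [-3.142, 0.0, 1.331]
force: [-0.2, -2.3, 0.8]
grip_width: 0.0
finger_force: 1.1
clock: 7.9
position: [0.5661, 0.0774, 0.0363]
tool_rot: [3.142, 0.0, 1.331]
force: [-0.4, -2.3, 2.0]
grip_width: -0.0001
finger_force: 1.2
```

View pics/v4.png

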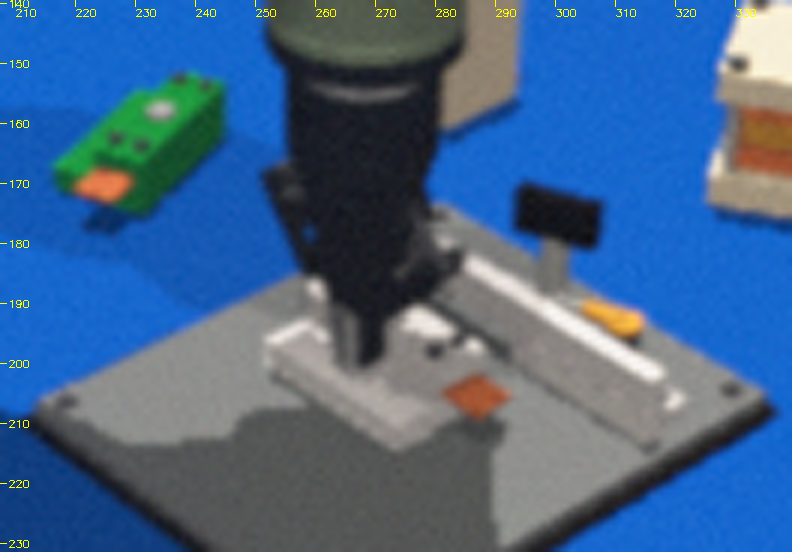

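The scene crop shows the fingertips at (355,365) pushing the riser, with the block moving towards the fence and turning square. I'll continue, and slow down near contact.

```bash
python3 -m crank '{"travel":[[0.15,0.6,0],[0.3,1.2,0],[0.45,1.8,0],[0.6,2.4,0],[0.7,2.8,0]],"turn":[[0,0,0],[0,0,0],[0,0,0],[0,0,0],[0,0,0]],"gripper":[1,1,1,1,1]}'
python3 -m crank '{"travel":[[0.05,0.2,0],[0.1,0.4,0],[0.15,0.6,0],[0.2,0.8,0],[0.2,0.8,0]],"turn":[[0,0,0],[0,0,0],[0,0,0],[0,0,0],[0,0,0]],"gripper":[1,1,1,1,1]}'
```

```text
clock: 8.45
position: [0.573, 0.1058, 0.0362]
tool_rot: [-3.141, -0.0, 1.331]
force: [-0.5, -1.9, 0.6]
grip_width: -0.0004
finger_force: 1.0
clock: 8.95
position: [0.575, 0.1134, 0.0363]
tool_rot: [3.142, -0.0, 1.331]
force: [-0.3, 0.2, 0.2]
grip_width: 0.0003
finger_force: 0.0
```

```bash
python3 -m crank '{"travel":[[0.02,0.1,0],[0.05,0.2,0],[0.07,0.3,0],[0.1,0.4,0],[0.1,0.4,0]],"turn":[[0,0,0],[0,0,0],[0,0,0],[0,0,0],[0,0,0]],"gripper":[1,1,1,1,1]}'
```

```text
clock: 9.45
position: [0.5753, 0.1145, 0.0363]
tool_rot: [-3.141, 0.004, 1.329]
force: [-6.1, -12.8, 8.7]
grip_width: -0.0004
finger_force: 7.1
```

```bash
python3 -m crank '{"travel":[[0,0,-0.2],[0,0,-0.4],[0.02,0.1,-0.5],[0.05,0.2,-0.6],[0.05,0.2,-0.6]],"turn":[[0,0,0],[0,0,0],[0,0,0],[0,0,0],[0,0,0]],"gripper":[1,1,1,1,1]}'
```

```text
clock: 9.95
position: [0.5759, 0.1144, 0.0319]
tool_rot: [-3.141, 0.006, 1.327]
force: [-17.3, -26.4, 48.5]
grip_width: -0.0003
finger_force: 31.3
```

```bash
python3 -m crank '{"travel":[[-0.1,0.05,0.05],[-0.2,0.1,0.1],[-0.2,0.1,0.15],[-0.2,0.1,0.15],[-0.2,0.1,0.15]],"turn":[[0,0,0],[0,0,0],[0,0,0],[0,0,0],[0,0,0]],"gripper":[1,1,1,1,1]}'
python3 - <<'E'
from h import *
snap("scene","s5");snap("top","t5");crop("s5","v5",218,135,132,92,6)
s=bot.observe();print(s["position"],s["force"],s["moment"],s["clock"])
cv2.imwrite("pics/d.png",cv2.absdiff(cv2.imread("pics/t5.png"),cv2.imread("pics/t0.png")))
E
```

```text
clock: 10.45
position: [0.5757, 0.1144, 0.0321]
tool_rot: [3.139, 0.006, 1.326]
force: [5.1, -27.4, 6.5]
grip_width: -0.0002
finger_force: 18.2
[0.57567703 0.11445799 0.03210112] [  5.68516774 -26.92908216   6.93122851] [-5.85888226 -1.20763224 -0.16271057] 10.55
```

View pics/v5.png

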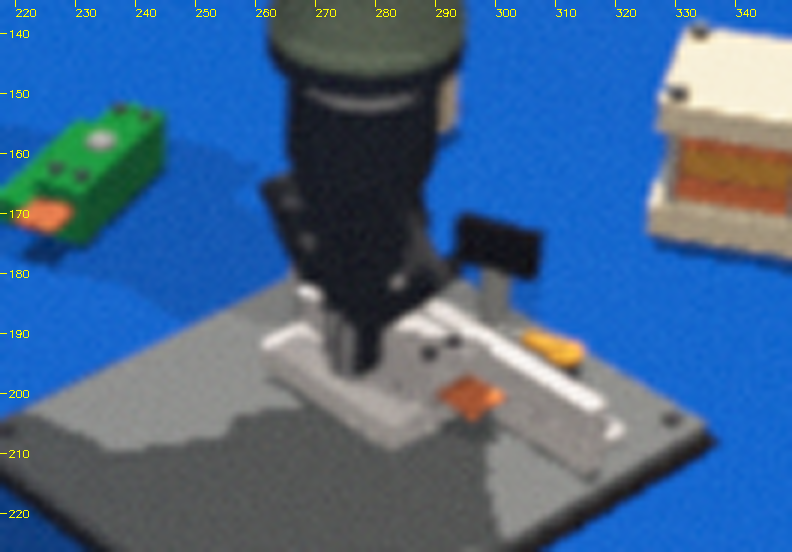

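View pics/t5.png

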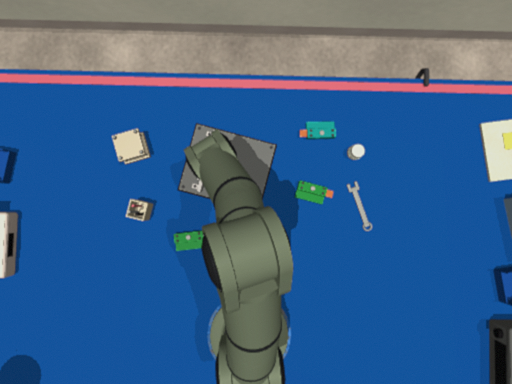

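The scene crop shows the block up against the fence, with the tip seated in the step at (355,370). The top view shows the bystanders where they were. I'll restore the downward share of the push and cancel the sideways load.

```bash
python3 -m crank '{"travel":[[0.05,0,-0.05],[0.1,0,-0.1],[0.1,0,-0.1],[0.1,0,-0.1],[0.1,0,-0.1]],"turn":[[0,0,0],[0,0,0],[0,0,0],[0,0,0],[0,0,0]],"gripper":[1,1,1,1,1]}'
python3 - <<'E'
from fit import *
S5=lambda c:np.array([(c[0]+.5)/6-.5+218,(c[1]+.5)/6-.5+135])
for n,c,z in[("-x,-30",(262,346),.033),("+x,-30",(395,427),.033)]:
    print(n,loc(onz("s5",S5(c),z)))
s=bot.observe();f=s["force"];print(np.round([np.cos(J[2])*f[0]+np.sin(J[2])*f[1],-np.sin(J[2])*f[0]+np.cos(J[2])*f[1],f[2]],1))
E
```

```text
clock: 11.05
position: [0.5758, 0.1144, 0.032]
tool_rot: [3.14, 0.007, 1.327]
force: [-8.0, -29.4, 33.1]
grip_width: 0.0002
finger_force: 27.2
bed top [ 0.5809  0.0684 -0.2395  0.0171] [[0.0, 0.4], [0.2, -0.6], [-0.7, 0.2], [-0.4, 0.2], [-0.3, -1.2], [-1.0, 0.2], [0.2, -1.1], [-0.2, 0.0]]
block [ 0.5556  0.0396 -0.0727  0.0183] [[-0.3, -0.3], [0.1, -0.6], [-0.0, -0.1], [-0.0, -0.5], [-0.6, 0.1], [-0.5, -0.5], [-0.2, 0.2], [0.1, 0.1], [-1.0, -0.4], [-0.5, 0.3], [-0.2, -0.2], [-0.3, 0.1]]
knob bar centre [0.6118 0.1948 0.0826] [1.000e-01 1.301e+02 6.550e+01] [[-0.1, -0.2], [-0.3, 0.0]]
fence top +x face corner [0.7087 0.1259 0.0594] [110.5  86.1  42.3] [[-0.7, -1.0], [-1.4, 0.2]]
fence top -x face corner [0.4951 0.1749 0.0566] [-108.6   83.1   39.6] [[-0.3, -0.4], [-0.6, 0.1]]
block in bed [-17.7 -34.    1.2] 0.1667397105250653
-x,-30 [-63.8  25.1  15.9]
+x,-30 [32.7 27.8 15.9]
[ -0.8 -30.4  33.1]
```

The push is now 30 N into the fence and 33 N down, with about 0 N sideways. The block's rear edge is at bed y≈26 mm (25 expected if flush). I'll check that it holds steady, then hand in.

```bash
python3 -m crank '{"travel":[[0,0,0],[0,0,0],[0,0,0],[0,0,0],[0,0,0]],"turn":[[0,0,0],[0,0,0],[0,0,0],[0,0,0],[0,0,0]],"gripper":[1,1,1,1,1]}' && python3 -c "
from workcell import bot
print(bot.job_done())"
```

```text
clock: 11.55
position: [0.5758, 0.1144, 0.032]
tool_rot: [3.14, 0.007, 1.326]
force: [-7.1, -29.4, 32.8]
grip_width: -0.0
finger_force: 27.2
the job is handed in; nothing more can be done
None
```

I turned the knob past its click and the tongue withdrew; the block is up against the fence (rear edge within about 1.5 mm of where it should be), and the job was handed in at 11.6 s still holding a diagonal push of about 30 N into the fence and 33 N down, with the other things left where they were.

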